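# Swing the brass lever blank to its red stop

## Robot

A 6-joint arm with a two-finger parallel gripper is mounted at the origin on the work surface. World frame = base frame: x ahead of the robot, y to its left, z up, the work surface at z = 0. Lengths are in m, angles in degrees, forces in N, time in s.
With the tool pointing down it reaches from about 0.375 to 0.975 m from the base axis. Payload 3.8 kg.
Tool frame: the origin (TCP) lies between the finger pads; the fingertips stand 19 mm ahead of it and the grasp point (between the pads) is the TCP (bot.finger_overhang is the distance from the TCP to the fingertips, in m); z points along the fingers, y is the line along which they close (so a half turn about z gives the same grasp; the last joint's range is limited). The gripper opens to 85 mm and grips with 20 to 120 N. Pads are 22 mm wide; open, the fingers measure 114 mm over their backs; the gripper's body (76 mm by 85 mm) begins 54 mm behind the grasp point. The pads swing forward as they close: fully open they stand 13 mm farther back than shut.
Start: joints at [-77.687, 15.12, 91.902, -0, 72.978, -2.114], TCP at [0.168, -0.654, 0.25] pointing down, gripper open.
Joint ranges: [-150.88, 150.88], [-54.13, 125.18], [17.81, 147.31], [-75.09, 255.09], [0, 152.58], [-146.25, 146.25]. Speed limits (degrees/s): [147.25, 147.25, 180, 180, 180, 180].

## Interface

Orientations are given as a 3x3 rotation matrix whose columns are the frame's x, y, z axes.
In Python, from station import bot gives the robot as it stands.
- The arm moves only by the shell command python3 -m crank 'ROWS' [FORCE]. ROWS is JSON, a list of rows, each a list of 3 entries, a list of its own where there are three numbers: the opening, from 0 (shut) to 1 (fully open), then the shift along the world's x, y, z scaled (see below), then the turn about the world's z scaled (see below). In form: [[claw, [x, y, z], yaw], ...]. A call has 1 to 20 rows; each row is the pose to reach, as a shift and turn from the pose commanded when the call began; what a row does not reach only later rows make up. The controller multiplies each number of a shift by 300 mm and each number of a turn by 45 degrees. A row lasts 1/10 s, in which the tool goes at most 50 mm and 8.59 degrees, less where a joint would pass 70% of its speed; a pose out of reach is approached as far as the arm can. A call with a number of a shift or a turn outside -1 to 1 is refused whole. A call with a gripper value outside its range is refused whole. The fingers move at their own pace and stop on an object; FORCE is the grip in N (left out, the last holds). Time passes only in rows, so rows that repeat a pose let the fingers close. It gives the time, the measured TCP pose, the force, the opening and the grip force at its end, in the units of the state.
- bot.state(): the state, without advancing time (a new reading comes with each control period).
- bot.snapshot(name): name is "side" or "top"; returns (picture, depth): 480x640x3 uint8, red, green, blue; 480x640 float32, m along the optical axis (not along the pixel's ray), 0 where there is no reading.
- bot.camera_info(name): a dict with "fx", "fy", "cx", "cy" (pixels), "distortion" ([k1, k2, p1, p2, k3] as OpenCV has them; the pictures are not rectified), "eye" and "rotation" of the camera in the world. Camera axes: x right, y up, looking along -z (the intrinsics and any distortion apply to the point x, -y, -z); pixel columns grow to the right and rows downward; lengths in m; the calibration is good to about 2 mm. A picture is of the moment at which its call begins. camera_info takes no time and is no camera call.
- bot.finish_job(): hands the job in; it is judged then, once.
Trained networks look in the newest picture that a camera, given by its name, has taken for a name from the list of things; names that differ only in an ending like _2 or _b are one class to them, and where a whole thing is asked for, a point or a joint stands for the part that bears it (a point fixed in the world has none). Each returns a list of dicts, best first, with "confidence" (0 to 1); they miss things now and then, are a little off and sometimes report something else, mostly with a low value. They report only what shows in the picture. A call takes as long as a camera call.
- bot.trace(label, camera): "region" (480x640 bool, what is visible of it) and "bbox" ([centre column, centre row, width, height] in pixels, round what is visible of it).
The state is a dict: "time": time; "joints": joint angles; "qvel": joint speeds; "joint_efforts": joint torques, N m; "tool_pos": TCP position; "ee_rot": TCP orientation; "ft_force": force on the tool from outside, world axes, zero at the start; "moment": the same for the moment, N m; "finger_gap": finger opening in m; "finger_force": force on a finger pad.
Only numpy, scipy, OpenCV 4.12 (cv2) and the standard library are available. Lean on these libraries where they do the work, as an engineer would, in place of code of your own. Each camera call takes 0.05 s, during which the arm holds its last target. There are 200 camera calls.

## Task

In the automaton workshop two lever blanks sit on drilling jigs, each turning on a pin between a black post and a red post. Push the free end of the brass lever round until the lever rests against the red stop post of its jig, and leave it there. Leave the steel-coloured lever as it is.

Things in the scene. Friction and masses are not known exactly. Their poses are not given: they have to be found in the camera images.
- brass_jig: grey plate under the brass lever, fixed, 120 x 184 x 15 mm. Origin: on the pivot axis at bench level; x: along the lever as it lies against the red stop; z up. The plate's 120 mm direction is turned +0.65 rad from x: it reaches 85 mm ahead, 35 mm behind the pivot, 92 mm to each side. Posts, 14 mm thick, tops 43 mm above the bench: red stop at (95, -18) mm, black at (8, 96) mm.
- brass_lever (a joint): angle of the brass lever on its pivot, rad, from the jig's x axis: 0 against the red stop, growing counter-clockwise seen from above, 1.3 against the black post; it starts in between. The pivot is stiff (about 0.2 N m of friction), so the lever stays where it is left.
- brass_end (a point): point on the centreline of the brass-yellow flat bar, half-way up it, 150 mm from the pivot; its x axis points outward along the bar. The bar is 22 mm wide, reaches 170 mm from the pivot, underside 17 mm and top 29 mm above the bench. From 120 mm outward it overhangs the plate, bare bench below and around, so closed fingers can be lowered beside it and push its edge.
- steel_end (a point): the same point on the other, steel-coloured lever (same sizes, on its own grey jig with its own red and black posts, on the other half of the bench). To be left alone.

How it is judged (in metres and radians):
At the end, for the whole second after the job is handed in: The brass lever lies at rest against its red stop, its joint within 0.12 rad of the stop (its free end within about 20 mm), and the steel lever is where it was, to within 15 mm at its end (value of joint brass_lever below 0.12 rad and velocity of joint brass_lever between -0.05 and 0.05 rad/s); the robot touches nothing.
It fails at once if the end of the steel lever is moved by more than 15 mm (distance of steel_end from where it was at the start of the episode above 0.015 m).
It also fails if it takes over 32 s, if anything falls off the work surface, if the arm or the gripper's body presses on something with over 40 N, if the wrist force passes 120 N, or if a joint passes its speed limit or range.

## Working session

There is one attempt and no reset: what is moved stays moved. The work goes in short steps, Python scripts to look and compute and a shell command to move; the robot and the scene stay as the last step left them, time stands still between calls to the robot, and variables do not carry over. Pictures are saved under pics/ and viewed, at most 10 in all, crops included, and the job is handed in when it is done.

```bash
mkdir -p pics
cat > h.py <<'E'
import numpy as np,cv2
from station import bot
def pts(cam,depth,mask):
    c=bot.camera_info(cam);v,u=np.nonzero(mask&(depth>0));d=depth[v,u]
    K=np.array([[c['fx'],0,c['cx']],[0,c['fy'],c['cy']],[0,0,1]])
    p=cv2.undistortPoints(np.c_[u,v].astype(float)[:,None],K,np.array(c['distortion'],float))[:,0]
    P=np.c_[p[:,0]*d,-p[:,1]*d,-d]
    return P@np.array(c['rotation']).T+np.array(c['eye'])
E
python3 - <<'E'
from h import *
im,d=bot.snapshot("top");cv2.imwrite("pics/top.png",im[:,:,::-1])
for n in ["brass_end","steel_end","brass_jig"]:
  for r in bot.trace(n,"top")[:3]:
    P=pts("top",d,r['region']);print(n,r['confidence'],np.round(r['bbox']),np.median(P,0).round(3))
    if 'end' in n:
      Q=P[(P[:,2]>.02)&(P[:,2]<.036)]
      if len(Q)>20:
        m=Q[:,:2].mean(0);a=np.linalg.svd(Q[:,:2]-m,full_matrices=False)[2][0];t=(Q[:,:2]-m)@a
        print(len(Q),a.round(3),(m+a*t.min()).round(3),(m+a*t.max()).round(3))
np.save("d.npy",d)
E
```

```text
brass_end 0.92 [444. 267.  22. 104.] [ 0.552 -0.178  0.028]
1276 [-0.996 -0.089] [ 0.642 -0.17 ] [ 0.458 -0.186]
steel_end 0.71 [274. 233.  44.  91.] [0.579 0.144 0.028]
1036 [-0.893 -0.449] [0.658 0.184] [0.493 0.101]
brass_jig 0.93 [438. 255. 110. 124.] [ 0.595 -0.17   0.014]
```

View pics/top.png

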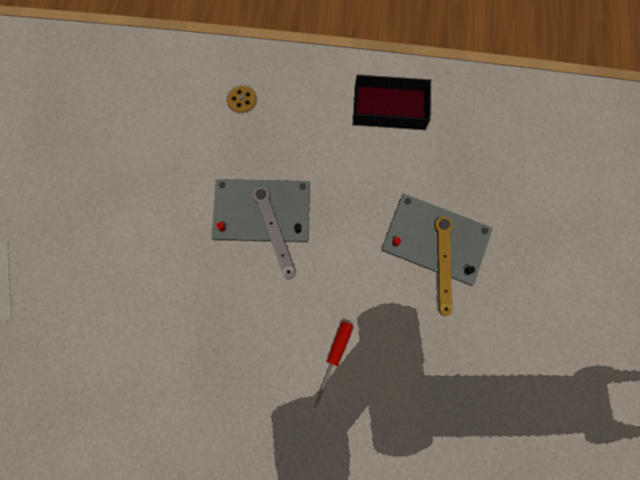

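Run:
```python
from h import *
d=np.load("d.npy");im=cv2.imread("pics/top.png").astype(int);b,g,r=im[...,0],im[...,1],im[...,2]
m=(r>140)&(g<80);m[:, :380]=0;m[:,415:]=0;m[:230]=0;m[255:]=0
P=pts("top",d,m);P=P[P[:,2]>.035];red=P.mean(0);print("red",len(P),red.round(4))
pm=np.zeros_like(m);pm[221:228,441:448]=1
pv=pts("top",d,pm).mean(0);print("pivot",pv.round(4))
a=np.arctan2(*(red-pv)[:2][::-1])-np.arctan2(-18,95)
lev=np.arctan2(-.089,-.996)
th=(lev-a)%(2*np.pi);print("stop dir",np.degrees(a),"theta",th, np.linalg.norm((red-pv)[:2]))
s=bot.state();T=s['tool_pos'];print(T,s['time'])
R=np.array(s['ee_rot']);print(R.round(3))
for q in [*np.linspace(th,0,8)]:
  for off in (.026,.05):
    f=a+q; c=pv[:2]+.15*np.array([np.cos(f),np.sin(f)])+off*np.array([-np.sin(f),np.cos(f)])
    print(round(q,2),off,"lever deg",round(np.degrees(f)%360),c.round(3),((c-T[:2])/.3).round(3))
```

```text
red 25 [ 0.5842 -0.0857  0.0419]
pivot [ 0.6265 -0.1708  0.0349]
stop dir 127.19559429043952 theta 1.010731469616851 0.09498992370556894
[ 0.16808051 -0.65331788  0.24943739] 0.2
[[ 0.968  0.249 -0.   ]
 [ 0.249 -0.968  0.001]
 [ 0.    -0.001 -1.   ]]
1.01 0.026 lever deg 185 [ 0.479 -0.21 ] [1.038 1.478]
1.01 0.05 lever deg 185 [ 0.482 -0.234] [1.045 1.398]
0.87 0.026 lever deg 177 [ 0.475 -0.188] [1.024 1.55 ]
0.87 0.05 lever deg 177 [ 0.474 -0.212] [1.02 1.47]
0.72 0.026 lever deg 169 [ 0.474 -0.166] [1.021 1.623]
0.72 0.05 lever deg 169 [ 0.47 -0.19] [1.005 1.544]
0.58 0.026 lever deg 160 [ 0.477 -0.145] [1.028 1.696]
0.58 0.05 lever deg 160 [ 0.468 -0.167] [1.001 1.62 ]
0.43 0.026 lever deg 152 [ 0.482 -0.123] [1.046 1.767]
0.43 0.05 lever deg 152 [ 0.471 -0.145] [1.008 1.696]
0.29 0.026 lever deg 144 [ 0.49  -0.103] [1.074 1.834]
0.29 0.05 lever deg 144 [ 0.476 -0.122] [1.026 1.77 ]
0.14 0.026 lever deg 135 [ 0.501 -0.084] [1.111 1.897]
0.14 0.05 lever deg 135 [ 0.485 -0.101] [1.055 1.84 ]
0.0 0.026 lever deg 127 [ 0.515 -0.067] [1.157 1.954]
0.0 0.05 lever deg 127 [ 0.496 -0.082] [1.093 1.906]
```

```bash
python3 -m crank '[[0,[0.8,1,0],0],[0,[0.8,1,0],0],[0,[0.8,1,0],0],[0,[0.8,1,0],0],[0,[0.8,1,0],0],[0,[0.8,1,0],0],[0,[0.8,1,0],0],[0,[0.8,1,0],0],[0,[0.8,1,0],0],[0,[0.8,1,0],0],[0,[0.8,1,0],0]]'
```

```text
time: 1.3
tool_pos: [0.4077, -0.3543, 0.2502]
ee_rot: [[0.969, 0.249, -0.0], [0.249, -0.969, -0.0], [-0.0, 0.0, -1.0]]
ft_force: [-0.5, -0.9, 1.4]
finger_gap: -0.0002
finger_force: 0.0
```

```bash
python3 -m crank '[[0,[0.23,0.34,-0.25],0],[0,[0.23,0.34,-0.25],0],[0,[0.23,0.34,-0.25],0],[0,[0.23,0.34,-0.5],0],[0,[0.23,0.34,-0.5],0],[0,[0.23,0.34,-0.5],0],[0,[0.23,0.34,-0.6],0],[0,[0.23,0.34,-0.67],0],[0,[0.23,0.34,-0.73],0],[0,[0.23,0.34,-0.73],0],[0,[0.23,0.34,-0.73],0]]'
python3 - <<'E'
from h import *
im,d=bot.snapshot("side");cv2.imwrite("pics/side.png",im[:,:,::-1])
E
```

```text
time: 2.4
tool_pos: [0.4777, -0.2532, 0.0327]
ee_rot: [[0.969, 0.248, 0.001], [0.248, -0.969, -0.001], [0.001, 0.001, -1.0]]
ft_force: [0.4, -1.0, -0.1]
finger_gap: -0.0003
finger_force: 0.0
```

View pics/side.png

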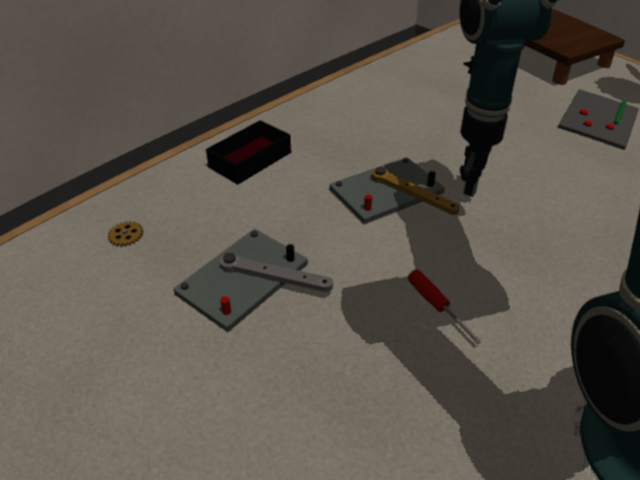

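The side view shows the closed fingers at about (470,188), beside the brass end (455,208) on its black-post side. I'll push along the arc from here.

```bash
python3 -m crank '[[0,[0,0.07,0],0],[0,[0,0.14,0],0],[0,[0,0.18,0],0],[0,[-0.01,0.22,0],0],[0,[-0.01,0.255,0],0],[0,[-0.01,0.29,0],0],[0,[0,0.325,0],0],[0,[0,0.36,0],0],[0,[0.01,0.395,0],0],[0,[0.02,0.43,0],0],[0,[0.03,0.465,0],0],[0,[0.045,0.5,0],0],[0,[0.06,0.53,0],0],[0,[0.08,0.56,0],0],[0,[0.08,0.56,0],0],[0,[0.08,0.56,0],0]]'
python3 - <<'E'
from h import *
im,d=bot.snapshot("top");cv2.imwrite("pics/top2.png",im[150:350,250:550,::-1].repeat(2,0).repeat(2,1))
r=bot.trace("brass_end","top")[0];P=pts("top",d,r['region']);Q=P[(P[:,2]>.02)&(P[:,2]<.034)]
m=Q[:,:2].mean(0);a=np.linalg.svd(Q[:,:2]-m,full_matrices=False)[2][0]
print(r['confidence'],len(Q),np.degrees(np.arctan2(a[1],a[0]))%180-127.2)
E
```

```text
time: 4.05
tool_pos: [0.5012, -0.0832, 0.0312]
ee_rot: [[0.968, 0.25, -0.0], [0.25, -0.968, 0.0], [-0.0, -0.0, -1.0]]
ft_force: [-0.2, -0.9, 0.0]
finger_gap: -0.0001
finger_force: 0.0Traceback (most recent call last):
  File "<stdin>", line 3, in <module>
IndexError: list index out of range
```

View pics/top2.png

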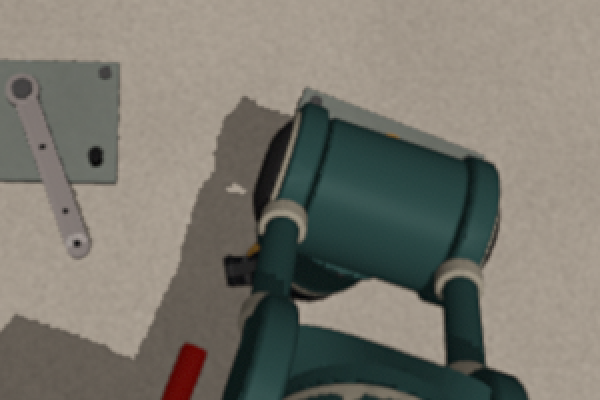

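The arm hides the lever from the top camera. I'll continue in small steps and watch the force.

```bash
python3 -m crank '[[0,[0.012,0.014,0],0],[0,[0.024,0.028,0],0],[0,[0.036,0.04,0],0],[0,[0.046,0.05,0],0],[0,[0.046,0.05,0],0]]'
python3 - <<'E'
from h import *
im,d=bot.snapshot("side");cv2.imwrite("pics/s2.png",im[120:260,300:520,::-1].repeat(3,0).repeat(3,1))
E
```

```text
time: 4.65
tool_pos: [0.5155, -0.0682, 0.0313]
ee_rot: [[0.968, 0.25, 0.0], [0.25, -0.968, 0.0], [0.0, -0.0, -1.0]]
ft_force: [-0.1, -0.7, 0.3]
finger_gap: 0.0
finger_force: 0.0
```

View pics/s2.png

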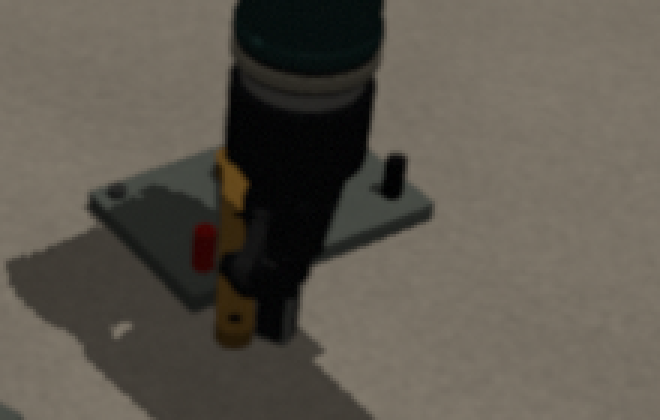

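The lever lies almost against the red post (crop 205,248) and the fingers are at about (275,320). I'll go on until contact with the stop.

```bash
python3 -m crank '[[0,[0.007,0.005,0],0],[0,[0.014,0.01,0],0],[0,[0.014,0.01,0],0]]';python3 -m crank '[[0,[0.005,0.004,0],0],[0,[0.01,0.008,0],0],[0,[0.01,0.008,0],0]]'
```

```text
time: 5.0
tool_pos: [0.518, -0.0662, 0.0312]
ee_rot: [[0.968, 0.25, -0.003], [0.25, -0.968, -0.001], [-0.003, 0.0, -1.0]]
ft_force: [-5.3, -2.1, 3.3]
finger_gap: -0.0
finger_force: 3.0
time: 5.3
tool_pos: [0.5183, -0.0657, 0.031]
ee_rot: [[0.968, 0.251, -0.009], [0.251, -0.968, -0.004], [-0.009, 0.002, -1.0]]
ft_force: [-12.7, -12.2, 9.8]
finger_gap: -0.0003
finger_force: 8.9
```

The force rose to about 18 N with the tool stopped, so the lever is on the stop. Next I back off, lift and clear the view.

```bash
python3 -m crank '[[0,[-0.03,-0.025,0],0],[0,[-0.1,-0.08,0],0],[0,[-0.13,-0.12,0],0],[0,[-0.13,-0.12,0],0],[0,[-0.13,-0.12,0.15],0],[0,[-0.13,-0.12,0.3],0],[0,[-0.13,-0.12,0.45],0],[0,[-0.13,-0.12,0.6],0],[0,[-0.2,-0.3,0.6],0],[0,[-0.3,-0.45,0.6],0],[0,[-0.3,-0.6,0.6],0],[0,[-0.3,-0.75,0.6],0],[0,[-0.3,-0.9,0.6],0],[0,[-0.3,-1,0.6],0],[0,[-0.3,-1,0.6],0],[0,[-0.3,-1,0.6],0],[0,[-0.3,-1,0.6],0]]'
python3 - <<'E'
from h import *
im,d=bot.snapshot("top");cv2.imwrite("pics/top3.png",im[150:350,200:550,::-1].repeat(2,0).repeat(2,1))
for n in("brass_end","steel_end"):
  for r in bot.trace(n,"top")[:1]:
    P=pts("top",d,r['region']);Q=P[(P[:,2]>.02)&(P[:,2]<.034)]
    m=Q[:,:2].mean(0);a=np.linalg.svd(Q[:,:2]-m,full_matrices=False)[2][0]
    print(n,r['confidence'],len(Q),np.degrees(np.arctan2(a[1],a[0]))%180-127.2,m)
E
```

```text
time: 7.0
tool_pos: [0.4325, -0.3623, 0.2111]
ee_rot: [[0.968, 0.25, 0.0], [0.25, -0.968, 0.001], [0.0, -0.001, -1.0]]
ft_force: [0.1, 0.8, 0.5]
finger_gap: 0.0002
finger_force: 0.0
brass_end 0.58 1014 0.31447443566595723 [ 0.57910928 -0.10927815]
steel_end 0.86 1083 -100.39618404900891 [0.57358168 0.14164843]
```

View pics/top3.png

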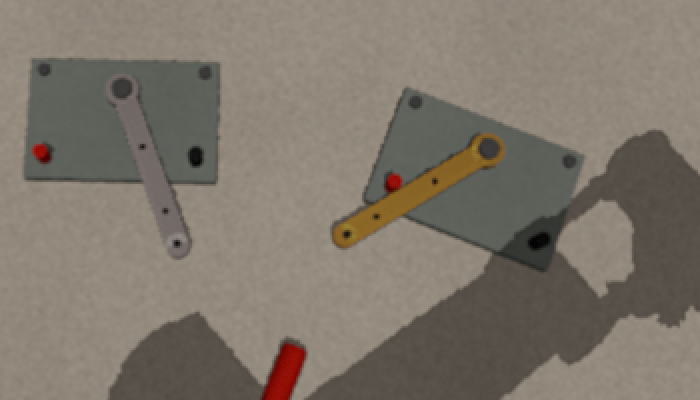

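The brass lever (end at crop 345,235) rests on the red post (393,183), 0.3° from the stop direction. The steel lever hasn't moved.

```bash
python3 -c "
from station import bot
print(bot.finish_job())"
```

```text
the job is handed in; nothing more can be done
None
```

The brass lever rests against its red stop post, measured within about 0.3° of it; the steel lever looks unmoved in the final picture, the arm is clear, and the job is handed in.

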